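Service a light panel: board into the sprung holder, strips into a crosswise stack

TASK

A light panel has been taken apart for repair. Put its driver board level into the spring-jawed board holder - push one end of the board into one sprung jaw, lower the other end behind the opposite jaw and let go, so that both jaws grip it and it centres itself - and stack all the light strips crosswise on the cooling rack, squarely, two to a layer about 9 cm apart centre to centre: the first two across the rack's two rails on the dark marks, the next two across those, and so on; a lone last strip may lie anywhere across the pair beneath. Leave the other things on the bench alone.

Things in the scene. Friction and masses are not known exactly. Their poses are not given: they have to be found in the camera images.
- board: dark green circuit board 150 x 90 x 4 mm, 220 g; grey finned heat-sink block at its centre to grip by (40 mm along x, 30 along y, from 4 to 38 mm above the underside). Other components: over 38 mm from the centre along x, under 21 mm high. Origin: centre of the underside; x along the 150 mm, z up. Starts flat on the bench; fits the holder either way round
- holder: fixed board holder: aluminium bar 270 x 50 x 14 mm with two black sprung jaws 60 mm wide near its ends. Origin on the bench under its middle; x along the bar from jaw_a to jaw_b, z up. At rest the jaws' back walls stand at x = -69 and +69 mm. The 150 mm board passes the second jaw's upper lip only while the first jaw is pushed back over 18 mm
- seat (a point): point on the holder where the underside centre (origin) of the seated board comes to lie: x = 0, y = 0, z = 45 mm in the holder's frame, same axes
- jaw_a (a joint): jaw at the holder's -x end: how far it is pushed outwards (m), 0 at rest, 0.030 at its stop, 2 N at rest plus 0.2 N/mm. A groove open to the holder's middle: lower lip, top at z = 45 mm, reaching 14 mm in from the back wall; upper lip, z = 58 to 64 mm, reaching 6 mm in. Both jaws hold the seated board 6 mm pushed back
- jaw_b (a joint): the same for the jaw at the holder's +x end
- rack: fixed rack: dark steel plate 140 x 140 x 8 mm, two steel rails 12 mm wide along its y at x = -50 and +50 mm, tops at z = 28 mm. Dark marks on the rails at y = -45 and +45 mm: places of the first strips, which lie along x (centres at z = 34 mm). Second layer along y at x = -45 and +45 (z = 46), third along x again (z = 58). Origin on the bench under the plate's centre, z up
- strip1: one of 4 to 6 identical light strips (absent ones read None): straight aluminium bar 150 x 24 x 12 mm with a white face and a row of small LEDs, about 70 g. Origin at the bar's centre, 6 mm over what it lies flat on; x along the bar, z out of the LED face. Starts lying flat on the bench, LEDs up
- strip2: one of 4 to 6 identical light strips (absent ones read None): straight aluminium bar 150 x 24 x 12 mm with a white face and a row of small LEDs, about 70 g. Origin at the bar's centre, 6 mm over what it lies flat on; x along the bar, z out of the LED face. Starts lying flat on the bench, LEDs up
- strip3: one of 4 to 6 identical light strips (absent ones read None): straight aluminium bar 150 x 24 x 12 mm with a white face and a row of small LEDs, about 70 g. Origin at the bar's centre, 6 mm over what it lies flat on; x along the bar, z out of the LED face. Starts lying flat on the bench, LEDs up
- strip4: one of 4 to 6 identical light strips (absent ones read None): straight aluminium bar 150 x 24 x 12 mm with a white face and a row of small LEDs, about 70 g. Origin at the bar's centre, 6 mm over what it lies flat on; x along the bar, z out of the LED face. Starts lying flat on the bench, LEDs up
- strip5: one of 4 to 6 identical light strips (absent ones read None): straight aluminium bar 150 x 24 x 12 mm with a white face and a row of small LEDs, about 70 g. Origin at the bar's centre, 6 mm over what it lies flat on; x along the bar, z out of the LED face. Starts lying flat on the bench, LEDs up
- strip6: one of 4 to 6 identical light strips (absent ones read None): straight aluminium bar 150 x 24 x 12 mm with a white face and a row of small LEDs, about 70 g. Origin at the bar's centre, 6 mm over what it lies flat on; x along the bar, z out of the LED face. Starts lying flat on the bench, LEDs up
- meter: multimeter 150 x 75 x 30 mm lying on the bench; leave alone. Origin at the centre of its underside
- reel: solder reel, diameter 64 mm, 50 mm high, standing on the bench; leave alone. Origin at the centre of its underside
- driver: screwdriver 190 mm long lying on the bench; leave alone
Not all that is in view belongs to the job. What is shaped like the strip5 but blue, brown or orange is not meant.

How it is judged:
By the outcome, as a careful person would: the job done as asked, in the order asked, and still so for the second after the job is handed in, with the robot touching nothing.
Of strip1, strip2, strip3, strip4, strip5, strip6 only 4 to 6 are there at a start; the rules pass over those that are not, and their reading is None.
At some moment in a run one of board may be knocked a few centimetres aside while the robot is not near it.
Once in a run the grip may slacken for a moment while it holds something.
It also fails if it takes over 210 s, if anything falls off the work surface, if the arm or the gripper's body presses on something with over 40 N, if the wrist force passes 120 N, or if a joint passes its speed limit or range.

ROBOT

A 6-joint arm with a two-finger parallel gripper is mounted at the origin on the work surface. World frame = base frame: x ahead of the robot, y to its left, z up, the work surface at z = 0. Lengths are in m, angles in rad, forces in N, time in s.
With the tool pointing down it reaches from about 0.225 to 0.875 m from the base axis. Payload 3.4 kg.
Tool frame: the origin (TCP) lies midway between the tips of the shut fingers; the grasp point (between the pads) lies 19 mm behind it (manip.pinch_z is the distance from the TCP to the grasp point, in m); z points along the fingers, y is the line along which they close (so a half turn about z gives the same grasp; the last joint's range is limited). The gripper opens to 85 mm and grips with 20 to 120 N. Pads are 22 mm wide; open, the fingers measure 114 mm over their backs; the gripper's body (76 mm by 85 mm) begins 54 mm behind the grasp point. The pads swing forward as they close: fully open they stand 13 mm farther back than shut.
Start: joints at [-1.383, 0.276, 1.505, -0, 1.361, -0.121], TCP at [0.175, -0.548, 0.231] pointing down, gripper open.
Joint ranges: [-2.89, 2.89], [-0.75, 2.08], [0.22, 2.7], [-1.18, 4.32], [0.11, 2.71], [-2.7, 2.7]. Speed limits (rad/s): [2.57, 2.57, 3.14, 3.14, 3.14, 3.14].

INTERFACE

Orientations are given as a unit quaternion [w, x, y, z].
In Python, from rig import manip gives the robot as it stands.
- The arm moves only by the tool carry_out, never from a script. Its arguments are lists of equal length, an entry for each row: "delta_pos": the shift along the tool's x, y, z scaled (see below), a list of three; "turn": the turn, a rotation vector about the tool's x, y, z scaled (see below), a list of three; "claw": the closure, from -1 (fully open) to 1 (shut). A call has 1 to 12 rows; each row is the pose to reach, as a shift and turn from the pose commanded when the call began, along the tool's axes at that moment; what a row does not reach only later rows make up. The controller multiplies each number of a shift by 400 mm and each number of a turn by 30 degrees. A row lasts 1/10 s, in which the tool goes at most 50 mm and 8.59 degrees, less where a joint would pass 70% of its speed; a pose out of reach is approached as far as the arm can. A call with a number of a shift or a turn outside -1 to 1 is refused whole. A call with a gripper value outside its range is refused whole. The fingers move at their own pace and stop on an object; "force" is the grip in N (left out, the last holds). Time passes only in rows, so rows that repeat a pose let the fingers close. It gives the time, the measured TCP pose, the force, the opening and the grip force at its end, in the units of the state.
- manip.get_state(): the state, without advancing time (a new reading comes with each control period).
- manip.get_image(name): name is "scene" or "top" or "wrist"; returns a dict with "image" (480x640x3 uint8, red, green, blue), "z_map" (480x640 float32, m along the optical axis (not along the pixel's ray), 0 where there is no reading), "fx", "fy", "cx", "cy" (pixels), "k1" (the pictures are not rectified: a ray, as slopes to the right and down, at radius r is drawn at 1 + k1 r^2 times it, then the intrinsics apply), "world_to_cam" (4x4, takes a point from world to camera coordinates). Camera axes: x right, y down, z forward; pixel columns grow to the right and rows downward; lengths in m; the calibration is good to about 2 mm. A picture is of the moment at which its call begins.
- manip.sign_off(): hands the job in; it is judged then, once.
Trained networks look in the newest picture that a camera, given by its name, has taken for a name from the list of things; names that differ only in an ending like _2 or _b are one class to them, and where a whole thing is asked for, a point or a joint stands for the part that bears it (a point fixed in the world has none). Each returns a list of dicts, best first, with "score" (0 to 1); they miss things now and then, are a little off and sometimes report something else, mostly with a low value. They report only what shows in the picture. A call takes as long as a camera call. They do not tell look-alikes from the thing itself.
- manip.spot_in(camera, query): "point" ([x, y, z] in m, in world coordinates, good to about 4 mm: the middle of the surface that is visible of it).
- manip.place_of(camera, query): "point" ([x, y, z] in m, in world coordinates, good to about 4 mm: a listed point, or the origin of a listed thing).
The state is a dict: "clock": time; "qpos": joint angles; "qd": joint speeds; "effort": joint torques, N m; "position": TCP position; "ee_rot": TCP orientation; "contact_force": force on the tool from outside, world axes, zero at the start; "moment": the same for the moment, N m; "width": finger opening in m; "gripper_force": force on a finger pad.
Only numpy, scipy, OpenCV 4.12 (cv2) and the standard library are available. Lean on these libraries where they do the work, as an engineer would, in place of code of your own. Each camera call takes 0.05 s, during which the arm holds its last target. There are 200 camera calls.

## Working session

There is one attempt and no reset: what is moved stays moved. The work goes in short steps, Python scripts to look and compute and a tool call to move; the robot and the scene stay as the last step left them, time stands still between calls to the robot, and variables do not carry over. Pictures are saved under pics/ and viewed, at most 14 in all, crops included, and the job is handed in when it is done.

Besides the shell and the picture viewer there is one more tool, called by a JSON object that holds its "api" and its "payload". carry_out: Moves the arm, as the interface text tells. Shifts and turns lie within -1 to 1; 1 stands for 400 mm of shift or 30 degrees of turn. Its arguments: {"type":"object","properties":{"delta_pos":{"type":"array","items":{"type":"array","items":{"type":"number","minimum":-1,"maximum":1}}},"turn":{"type":"array","items":{"type":"array","items":{"type":"number","minimum":-1,"maximum":1}}},"claw":{"type":"array","items":{"type":"number"}},"force":{"type":"number"}},"required":["delta_pos","turn","claw"]}

```bash
ls; mkdir -p pics
cat > h.py <<'E'
import numpy as np,cv2
from rig import manip
from scipy.spatial.transform import Rotation as R
def shot(cam,name=None):
    d=manip.get_image(cam)
    if name: cv2.imwrite(f'pics/{name}.png',cv2.cvtColor(d['image'],cv2.COLOR_RGB2BGR))
    return d
def cloud(d):
    h,w=d['z_map'].shape
    v,u=np.mgrid[0:h,0:w].astype(float)
    K=np.array([[d['fx'],0,d['cx']],[0,d['fy'],d['cy']],[0,0,1.]])
    p=cv2.undistortPoints(np.stack([u.ravel(),v.ravel()],1)[:,None],K,np.array([d['k1'],0,0,0.]))[:,0]
    z=d['z_map'].ravel()
    P=np.c_[p*z[:,None],z,np.ones(h*w)]
    W=(P@np.linalg.inv(d['world_to_cam']).T)[:,:3]
    W[z==0]=np.nan
    return W.reshape(h,w,3)
def rot():
    q=manip.get_state()['ee_rot'];return R.from_quat([q[1],q[2],q[3],q[0]])
def st():
    s=manip.get_state();print('t',round(s['clock'],2),'p',np.round(s['position'],4),'w',round(s['width'],4),'gf',np.round(s['gripper_force'],1),'F',np.round(s['contact_force'],1),'q6',np.round(s['qpos'],2));return s
E
python3 - <<'E'
from h import *
s=st();print(s['ee_rot'],rot().as_matrix().round(3))
for c in['scene','top']:
    d=shot(c,c+'0');print(c,d['k1'],d['fx'])
    for q in['board','holder','seat','rack','strip1','meter','reel','driver']:
        print(q,[(np.round(r['point'],3).tolist(),round(r['score'],2)) for r in manip.place_of(c,q)][:9])
E
```

```text
pics
t 0.0 p [ 0.1746 -0.5473  0.2305] w 0.0853 gf 0.0 F [-1.6  0.2 -0.4] q6 [-1.38  0.28  1.51  0.    1.36 -0.12]
[-8.89435161e-04  9.88104921e-01  1.53778649e-01 -2.46199399e-05] [[ 0.953  0.304 -0.   ]
 [ 0.304 -0.953  0.002]
 [ 0.    -0.002 -1.   ]]
scene -0.08053579073209674 450.5956694147459
board [([0.438, -0.027, -0.0], 0.88)]
holder [([0.443, 0.31, 0.001], 0.72), ([0.436, -0.026, 0.0], 0.18)]
seat [([0.445, 0.301, 0.045], 0.77)]
rack [([0.462, -0.3, -0.001], 0.89)]
strip1 [([0.604, 0.183, 0.004], 0.96), ([0.607, -0.18, 0.003], 0.86), ([0.288, 0.187, 0.009], 0.82), ([0.68, -0.177, 0.004], 0.68), ([0.784, 0.189, 0.008], 0.63), ([0.334, 0.583, 0.002], 0.63), ([0.679, 0.004, 0.004], 0.57)]
meter [([0.696, 0.374, -0.0], 0.61)]
reel [([0.664, -0.358, 0.001], 0.71)]
driver [([0.785, -0.041, 0.001], 0.76), ([0.663, -0.362, 0.003], 0.48)]
top -0.05458840629396374 534.217826272174
board [([0.44, -0.033, 0.001], 0.78)]
holder [([0.444, 0.305, 0.0], 0.78), ([0.698, 0.379, -0.002], 0.58)]
seat [([0.445, 0.311, 0.051], 0.61)]
rack [([0.466, -0.303, 0.002], 0.95)]
strip1 [([0.678, -0.174, 0.006], 0.9), ([0.291, 0.183, 0.006], 0.9), ([0.605, 0.188, 0.012], 0.87), ([0.604, -0.18, 0.004], 0.81), ([0.676, 0.007, 0.005], 0.77), ([0.338, 0.581, 0.01], 0.64), ([0.786, 0.187, 0.004], 0.6)]
meter [([0.698, 0.379, -0.0], 0.59)]
reel [([0.667, -0.361, 0.0], 0.98)]
driver [([0.779, -0.038, -0.001], 0.89)]
```

View pics/top0.png

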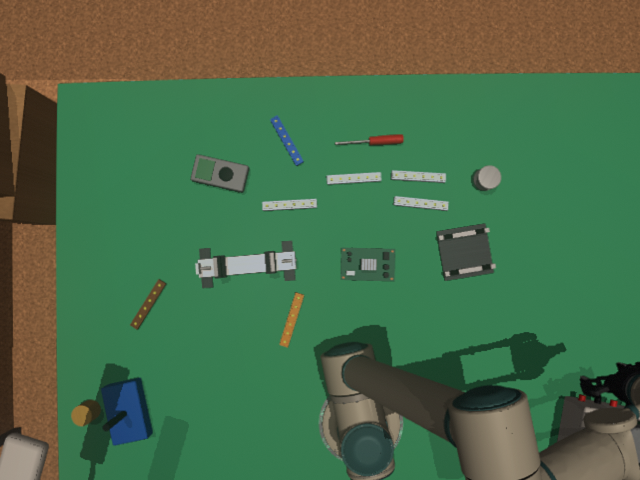

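View pics/scene0.png

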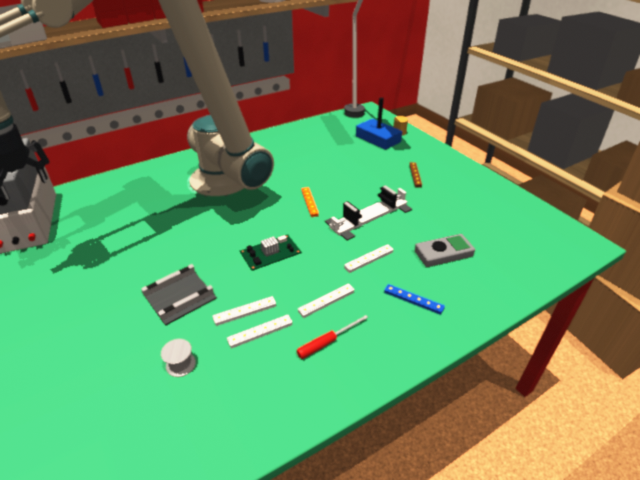

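The top picture shows white strips at (354,179), (418,176), (421,203) and (290,205). The look-alikes are blue (286,140), orange (291,320) and brown (148,304). The board is at (368,264), the holder at (247,264) and the rack at (466,251). So there are four strips.

```bash
cat >> h.py <<'E'
def rects(W,cs,zlo=.005,zhi=.1,r=.16):
    "component of the height mask nearest each centre -> centre, long-axis angle(deg), size"
    m=((W[...,2]>zlo)&(W[...,2]<zhi)).astype(np.uint8)
    n,lab=cv2.connectedComponents(m)
    for c in cs:
        d=np.hypot(W[...,0]-c[0],W[...,1]-c[1]);d[(m==0)|np.isnan(d)]=9
        l=lab.flat[np.argmin(d)];p=W[lab==l]
        (cc,(a,b),t)=cv2.minAreaRect(p[:,:2].astype(np.float32)*1000)
        if a<b:a,b,t=b,a,t+90
        t=(t+90)%180-90
        print('near',c,'ctr',np.round(cc,1),'mean',np.round(p[:,:2].mean(0)*1000,1),'ang',round(t,1),'size',round(a),round(b),'z',np.round(np.percentile(p[:,2],[10,50,90])*1000,1))
E
python3 - <<'E'
from h import *
d=shot('top');W=cloud(d)
print('bench z',np.nanmedian(W[300:330,330:420,2]))
S=[(.605,.188),(.604,-.18),(.678,-.176),(.677,.006)]
rects(W,S)
rects(W,[(.44,-.03),(.464,-.302)],.0025)
rects(W,[(.464,-.302)],.018)
rects(W,[(.444,.305)],.004);rects(W,[(.44,.25),(.44,.37)],.03)
rects(W,[(.44,-.03)],.03)
im=cv2.cvtColor(d['image'],cv2.COLOR_RGB2BGR)[150:300,180:510]
cv2.imwrite('pics/crop1.png',cv2.resize(im,None,fx=2.4,fy=2.4,interpolation=cv2.INTER_CUBIC))
E
```

```text
bench z -1.7821819675356565e-05
near (0.605, 0.188) ctr [607.7 186.4] mean [608.5 185.1] ang -89.5 size 151 28 z [ 8.7 12.8 16.8]
near (0.604, -0.18) ctr [ 606.9 -179.5] mean [ 605.7 -178.9] ang 81.1 size 152 35 z [ 7.8 12.3 16.3]
near (0.678, -0.176) ctr [ 683.1 -174.5] mean [ 680.9 -173.4] ang 86.8 size 153 32 z [ 7.8 12.4 16.7]
near (0.677, 0.006) ctr [681.3   4.1] mean [678.9   6.1] ang -86.3 size 151 32 z [ 8.6 12.4 16.7]
near (0.44, -0.03) ctr [438.7 -30.9] mean [438.9 -28.4] ang 86.1 size 168 101 z [ 3.2  6.4 35.6]
near (0.464, -0.302) ctr [ 469.1 -295.3] mean [ 468.2 -296.8] ang 8.2 size 168 161 z [ 4.4  8.8 27.6]
near (0.464, -0.302) ctr [ 417.7 -304.9] mean [ 417.9 -304.4] ang -82.1 size 139 13 z [23.2 27.5 32. ]
near (0.444, 0.305) ctr [444.4 307.5] mean [445.6 305.3] ang -84.7 size 289 119 z [ 7.  14.8 63.7]
near (0.44, 0.25) ctr [450.1 237.7] mean [450.2 235.8] ang 4.0 size 60 27 z [42.9 63.7 68.7]
near (0.44, 0.37) ctr [440.8 373.5] mean [440.7 373. ] ang 4.1 size 60 27 z [42.7 62.5 68.1]
near (0.44, -0.03) ctr [439.3 -29.1] mean [439.4 -29.2] ang 88.9 size 39 27 z [34.5 38.5 42.5]
```

View pics/crop1.png

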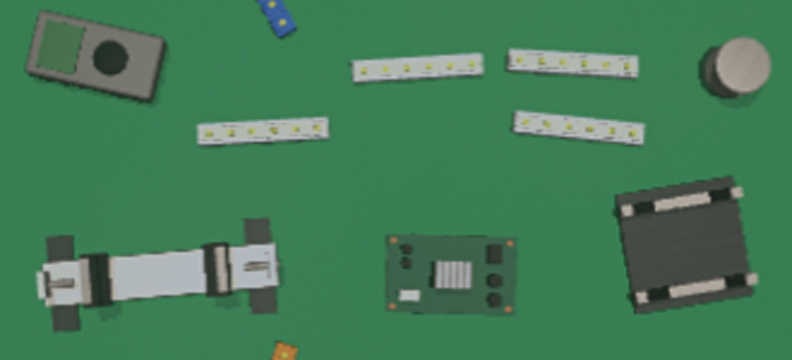

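The crop confirms four white strips with LED rows, at about (418,67), (573,63), (578,127) and (262,131). The blue and orange bars differ by colour. I'll go to the board first.

```bash
cat >> h.py <<'E'
def go(pos,psi=None,tilt=0):
    "print shift/turn numbers for a tool-down pose with tool x at yaw psi (deg), tilted about tool y"
    s=manip.get_state();r0=rot()
    if psi is None: R1=r0
    else:
        c,n=np.cos(np.radians(psi)),np.sin(np.radians(psi))
        R1=R.from_matrix([[c,n,0],[n,-c,0],[0,0,-1]])*R.from_rotvec([0,np.radians(tilt),0])
    D=np.array(pos)-s['position'];dp=r0.inv().apply(D)
    rv=np.degrees((r0.inv()*R1).as_rotvec())
    print('dpos',np.round(dp/.4,4).tolist(),'turn',np.round(rv/30,4).tolist(),'rows',int(np.ceil(max(np.linalg.norm(D)/.05,np.linalg.norm(rv)/8.59)))+1)
E
python3 - <<'E'
from h import *
go([.42,-.03,.25],88)
E
```

```text
dpos [0.9776, -1.047, -0.0468] turn [0.0002, 0.0002, -2.3435] rows 13
```

{"api": "carry_out", "payload": {"delta_pos": [[0.9,-0.96,-0.05],[0.9,-0.96,-0.05],[0.9,-0.96,-0.05],[0.9,-0.96,-0.05],[0.9,-0.96,-0.05],[0.9,-0.96,-0.05],[0.9,-0.96,-0.05],[0.9,-0.96,-0.05],[0.9,-0.96,-0.05],[0.9,-0.96,-0.05],[0.9,-0.96,-0.05],[0.9,-0.96,-0.05]], "turn": [[0,0,-1],[0,0,-1],[0,0,-1],[0,0,-1],[0,0,-1],[0,0,-1],[0,0,-1],[0,0,-1],[0,0,-1],[0,0,-1],[0,0,-1],[0,0,-1]], "claw": [-1,-1,-1,-1,-1,-1,-1,-1,-1,-1,-1,-1]}}

```text
clock: 2.15
position: [0.4021, -0.0697, 0.2516]
ee_rot: [-0.0, 0.914, 0.407, 0.001]
contact_force: [0.4, -0.5, 0.1]
width: 0.0856
gripper_force: 0.0
```

{"api": "carry_out", "payload": {"delta_pos": [[0,0,0],[0,0,0],[0,0,0],[0,0,0],[0,0,0]], "turn": [[0,0,-1],[0,0,-1],[0,0,-1],[0,0,-1],[0,0,-1]], "claw": [-1,-1,-1,-1,-1]}}

```text
clock: 2.65
position: [0.4006, -0.0735, 0.2513]
ee_rot: [0.0, 0.779, 0.627, -0.0]
contact_force: [-0.5, 0.3, -0.2]
width: 0.0854
gripper_force: 0.0
```

Run:
```python
from h import *
st();d=shot('wrist','w1');W=cloud(d);print(d['world_to_cam'].round(3))
go([.4,-.03,.25],88)
rects(W,[(.44,-.03)],.0025);rects(W,[(.44,-.03)],.03)
```

```text
t 2.65 p [ 0.4006 -0.0735  0.2513] w 0.0854 gf 0.0 F [-0.5  0.3 -0.2] q6 [-0.35  0.01  1.78 -0.    1.35 -0.14]
[[ 0.977 -0.215  0.    -0.407]
 [-0.208 -0.942  0.264 -0.025]
 [-0.056 -0.258 -0.964  0.402]
 [ 0.     0.     0.     1.   ]]
dpos [0.1056, -0.0251, 0.0031] turn [-0.0003, 0.0012, -0.3487] rows 3
near (0.44, -0.03) ctr [436.9 -27.4] mean [438.  -23.3] ang 87.2 size 153 94 z [ 4.1  5.2 37.8]
near (0.44, -0.03) ctr [438. -27.] mean [437.9 -26.7] ang 87.3 size 40 30 z [37.9 39.  40. ]
```

Run:
```python
from h import *
go([.4378,-.027,.12],87.3);go([.4378,-.027,.0075],87.3)
```

```text
dpos [0.1335, 0.0656, 0.3281] turn [-0.0003, 0.0012, -0.3253] rows 4
dpos [0.1337, 0.0656, 0.6093] turn [-0.0003, 0.0012, -0.3253] rows 7
```

{"api": "carry_out", "payload": {"delta_pos": [[0.1335,0.0656,0.328],[0.1335,0.0656,0.328],[0.1335,0.0656,0.328],[0.1335,0.0656,0.328],[0.1335,0.0656,0.328],[0.1335,0.0656,0.45],[0.1335,0.0656,0.55],[0.1335,0.0656,0.6093],[0.1335,0.0656,0.6093],[0.1335,0.0656,0.6093]], "turn": [[0,0,-0.3253],[0,0,-0.3253],[0,0,-0.3253],[0,0,-0.3253],[0,0,-0.3253],[0,0,-0.3253],[0,0,-0.3253],[0,0,-0.3253],[0,0,-0.3253],[0,0,-0.3253]], "claw": [-1,-1,-1,-1,-1,-1,-1,-1,-1,-1]}}

```text
clock: 3.7
position: [0.4397, -0.0271, 0.0093]
ee_rot: [0.001, 0.723, 0.691, 0.001]
contact_force: [1.0, -0.0, 0.2]
width: 0.0855
gripper_force: 0.0
```

{"api": "carry_out", "payload": {"delta_pos": [[0,0,0],[0,0,0],[0,0,0],[0,0,0],[0,0,0],[0,0,0],[0,0,0],[0,0,0]], "turn": [[0,0,0],[0,0,0],[0,0,0],[0,0,0],[0,0,0],[0,0,0],[0,0,0],[0,0,0]], "claw": [1,1,1,1,1,1,1,1], "force": 90}}

```text
clock: 4.5
position: [0.4387, -0.0261, 0.0086]
ee_rot: [0.001, 0.723, 0.691, 0.0]
contact_force: [-0.4, 0.1, 8.5]
width: 0.0285
gripper_force: 89.7
```

Run:
```python
from h import *
st();print(rot().as_matrix().round(3));go([.4,.15,.22],93.9)
```

```text
t 4.5 p [ 0.4387 -0.0261  0.0086] w 0.0285 gf 89.7 F [-0.4  0.1  8.5] q6 [-0.22  0.33  2.1  -0.    0.71 -0.17]
[[ 0.044  0.999  0.001]
 [ 0.999 -0.044 -0.   ]
 [-0.     0.001 -1.   ]]
dpos [0.4354, -0.1153, -0.5289] turn [0.0028, 0.0009, -0.2146] rows 7
```

```bash
cat >> h.py <<'E'
HC=np.array([.4454,.3056]);HP=93.9
def bgo(sc,zc,th,off=.0086,ox=.001):
    t=np.radians(th);s=sc/1000-off*np.sin(t)+ox*np.cos(t);z=zc/1000+off*np.cos(t)+ox*np.sin(t)
    e=np.array([np.cos(np.radians(HP)),np.sin(np.radians(HP))])
    go([*(HC+e*s),z],HP,th)
E
python3 - <<'E'
from h import *
bgo(25,190,0)
E
```

```text
dpos [0.8937, -0.0265, -0.4755] turn [0.0028, 0.0009, -0.2146] rows 10
```

{"api": "carry_out", "payload": {"delta_pos": [[0,0,-0.08],[0,0,-0.2],[0,0,-0.32],[0,0,-0.44],[0.1,0,-0.48],[0.2,0,-0.48],[0.3,0,-0.48],[0.4,-0.01,-0.48],[0.5,-0.01,-0.48],[0.6,-0.01,-0.48],[0.7,-0.02,-0.48],[0.75,-0.02,-0.48]], "turn": [[0,0,0],[0,0,0],[0,0,0],[0,0,0],[0,0,-0.2],[0,0,-0.2],[0,0,-0.2],[0,0,-0.2],[0,0,-0.2],[0,0,-0.2],[0,0,-0.2],[0,0,-0.2]], "claw": [1,1,1,1,1,1,1,1,1,1,1,1]}}

```text
clock: 5.7
position: [0.4422, 0.2771, 0.199]
ee_rot: [-0.001, 0.685, 0.729, -0.0]
contact_force: [0.1, -0.5, -1.8]
width: 0.0286
gripper_force: 90.1
```

Run:
```python
from h import *
st();bgo(25,190,0);bgo(25,160,12)
d=shot('wrist','w2');W=cloud(d)
rects(W,[(.45,.237),(.441,.373)],.045,.09);
```

```text
t 5.7 p [0.4422 0.2771 0.199 ] w 0.0286 gf 90.1 F [ 0.1 -0.5 -1.8] q6 [0.43 0.22 1.67 0.   1.26 0.36]
dpos [0.1357, 0.0122, 0.0011] turn [-0.0027, -0.002, -0.0101] rows 3
dpos [0.1311, 0.0123, 0.076] turn [-0.0016, 0.398, -0.0103] rows 3
near (0.45, 0.237) ctr [440.1 375.1] mean [440.3 375.4] ang 3.9 size 60 26 z [45.9 65.3 68.4]
near (0.441, 0.373) ctr [440.1 375.1] mean [440.3 375.4] ang 3.9 size 60 26 z [45.9 65.3 68.4]
```

View pics/w2.png

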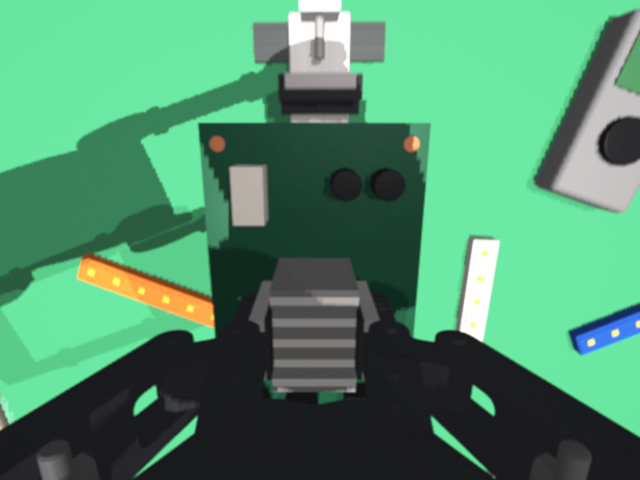

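The picture shows the board held square, its far edge at row 125, with the far jaw at (320,92) in line beyond it. I'll tilt it and go on.

```bash
sed -i 's/HC=np.array.*;HP/HC=np.array([.445,.3064]);HP/' h.py
python3 - <<'E'
from h import *
d=shot('wrist');W=cloud(d);s=manip.get_state()
r=rot();P=r.inv().apply((W[126:215,225:405].reshape(-1,3)-s['position']))
P=P[np.abs(P[:,2]-.0046)<.006];c=np.linalg.lstsq(np.c_[P[:,:2],np.ones(len(P))],P[:,2],rcond=None)[0]
print(len(P),'slope',c,'xmax',np.percentile(P[:,0],[95,99.5]),'y',np.percentile(P[:,1],[1,99]))
bgo(25,160,12)
E
```

```text
12536 slope [-0.0030101  -0.00031199  0.00354525] xmax [0.07361267 0.07474324] y [-0.03491114  0.03569949]
dpos [0.1343, 0.0101, 0.0758] turn [-0.0008, 0.3986, -0.008] rows 3
```

{"api": "carry_out", "payload": {"delta_pos": [[0.134,0.01,0.076],[0.134,0.01,0.076],[0.134,0.01,0.076],[0.134,0.01,0.076],[0.134,0.01,0.076],[0.134,0.01,0.076]], "turn": [[0,0.2,0],[0,0.3986,-0.008],[0,0.3986,-0.008],[0,0.3986,-0.008],[0,0.3986,-0.008],[0,0.3986,-0.008]], "claw": [1,1,1,1,1,1]}}

```text
clock: 6.4
position: [0.4446, 0.3277, 0.1699]
ee_rot: [-0.075, 0.68, 0.726, 0.072]
contact_force: [-0.6, -0.1, -2.6]
width: 0.0292
gripper_force: 62.5
```

```bash
sed -i 's/off=.0086,ox=.001/off=.008,ox=0/' h.py
python3 - <<'E'
from h import *
st();bgo(25,64.6,12);bgo(5,64.6,12);bgo(-20,64.6,12)
E
```

```text
t 6.4 p [0.4446 0.3277 0.1699] w 0.0292 gf 62.5 F [-0.6 -0.1 -2.6] q6 [0.38 0.24 1.74 0.22 1.11 0.22]
dpos [-0.0452, -0.0032, 0.2396] turn [0.0051, 0.0028, -0.006] rows 3
dpos [-0.0941, -0.003, 0.2293] turn [0.0051, 0.0028, -0.006] rows 3
dpos [-0.1553, -0.0028, 0.2164] turn [0.0051, 0.0028, -0.006] rows 4
```

{"api": "carry_out", "payload": {"delta_pos": [[0,0,0],[0,0,0],[0,0,0],[0,0,0],[0,0,0]], "turn": [[0,0,0],[0,0,0],[0,0,0],[0,0,0],[0,0,0]], "claw": [1,1,1,1,1], "force": 90}}

```text
clock: 6.9
position: [0.4441, 0.3278, 0.1691]
ee_rot: [-0.076, 0.68, 0.726, 0.071]
contact_force: [-0.2, -0.7, -1.6]
width: 0.0287
gripper_force: 92.4
```

```bash
cat >> h.py <<'E'
def held():
    d=shot('wrist');W=cloud(d);s=manip.get_state()
    r=rot();P=r.inv().apply((W[100:230,200:430].reshape(-1,3)-s['position']))
    P=P[(np.abs(P[:,2]-.0046)<.012)&(P[:,0]>.03)]
    c=np.linalg.lstsq(np.c_[P[:,:2],np.ones(len(P))],P[:,2],rcond=None)[0]
    print(len(P),'slope',c,'xmax',np.percentile(P[:,0],[95,99.5]),'y',np.percentile(P[:,1],[1,99]))
E
python3 - <<'E'
from h import *
st();held();bgo(25,64.6,12);bgo(5,64.6,12);bgo(-20,64.6,12)
E
```

```text
t 6.9 p [0.4441 0.3278 0.1691] w 0.0287 gf 92.4 F [-0.2 -0.7 -1.6] q6 [0.38 0.24 1.74 0.22 1.11 0.22]
20917 slope [0.00661133 0.00152801 0.0031217 ] xmax [0.07204483 0.07357315] y [-0.04407534  0.04421109]
dpos [-0.0454, -0.0016, 0.2374] turn [0.0021, 0.0017, -0.0066] rows 3
dpos [-0.0943, -0.0014, 0.2271] turn [0.0021, 0.0017, -0.0066] rows 3
dpos [-0.1554, -0.0012, 0.2142] turn [0.0021, 0.0017, -0.0066] rows 4
```

{"api": "carry_out", "payload": {"delta_pos": [[-0.025,0,0.12],[-0.045,-0.0015,0.2],[-0.0454,-0.0016,0.2374],[-0.0454,-0.0016,0.2374],[-0.0454,-0.0016,0.2374],[-0.0454,-0.0016,0.2374]], "turn": [[0,0,0],[0,0,0],[0,0,-0.006],[0,0,-0.006],[0,0,-0.006],[0,0,-0.006]], "claw": [1,1,1,1,1,1]}}

```text
clock: 7.55
position: [0.4447, 0.3302, 0.0739]
ee_rot: [-0.075, 0.679, 0.727, 0.073]
contact_force: [0.4, 0.3, -1.7]
width: 0.0288
gripper_force: 92.8
```

Run:
```python
from h import *
st();shot('scene','s1');im=cv2.imread('pics/s1.png')[150:270,280:440];cv2.imwrite('pics/s1c.png',cv2.resize(im,None,fx=4,fy=4,interpolation=cv2.INTER_CUBIC))
bgo(25,64.6,12);bgo(5,64.6,12);bgo(-20,64.6,12)
```

```text
t 7.55 p [0.4447 0.3302 0.0739] w 0.0288 gf 92.8 F [ 0.4  0.3 -1.7] q6 [0.38 0.34 1.87 0.26 0.88 0.15]
dpos [-0.0016, -0.0031, 0.0035] turn [0.0078, -0.0003, 0.0004] rows 2
dpos [-0.0505, -0.0031, -0.0069] turn [0.0078, -0.0003, 0.0004] rows 2
dpos [-0.1116, -0.003, -0.0199] turn [0.0078, -0.0003, 0.0004] rows 2
```

View pics/s1c.png

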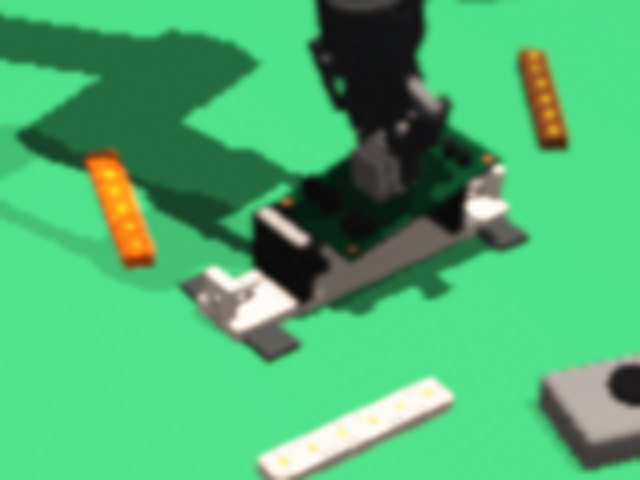

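The low end of the board sits just inside the near jaw at (290,240), with the high end above the far jaw at (480,170). Now I'll push.

{"api": "carry_out", "payload": {"delta_pos": [[-0.02,-0.001,-0.001],[-0.04,-0.002,-0.005],[-0.06,-0.003,-0.009],[-0.08,-0.003,-0.013],[-0.1,-0.003,-0.017],[-0.1116,-0.003,-0.02],[-0.1116,-0.003,-0.02],[-0.1116,-0.003,-0.02],[-0.1116,-0.003,-0.02]], "turn": [[0,0,0],[0,0,0],[0,0,0],[0,0,0],[0,0,0],[0,0,0],[0,0,0],[0,0,0],[0,0,0]], "claw": [1,1,1,1,1,1,1,1,1]}}

```text
clock: 8.5
position: [0.4458, 0.2855, 0.0719]
ee_rot: [-0.077, 0.68, 0.726, 0.073]
contact_force: [-1.6, 6.7, -1.3]
width: 0.0287
gripper_force: 92.9
```

Run:
```python
from h import *
st();held();bgo(-20,64.6,12);bgo(-19.5,60,8);bgo(-19,53.5,4);bgo(-18.5,48,0)
```

```text
t 8.5 p [0.4458 0.2855 0.0719] w 0.0287 gf 92.9 F [-1.6  6.7 -1.3] q6 [0.29 0.32 1.92 0.27 0.88 0.06]
20889 slope [0.00464772 0.00131185 0.00314917] xmax [0.07200787 0.0735413 ] y [-0.04407298  0.04422612]
dpos [-0.0016, 0.0015, -0.0016] turn [0.0051, -0.005, -0.004] rows 2
dpos [-0.0014, 0.0014, 0.01] turn [0.005, -0.1384, -0.0042] rows 2
dpos [-0.0022, 0.0014, 0.0263] turn [0.0048, -0.2717, -0.0044] rows 2
dpos [-0.0025, 0.0014, 0.0402] turn [0.0047, -0.405, -0.0045] rows 3
```

{"api": "carry_out", "payload": {"delta_pos": [[-0.0014,0.001,0.005],[-0.0014,0.0014,0.01],[-0.0018,0.0014,0.018],[-0.0022,0.0014,0.0263],[-0.0025,0.0014,0.034],[-0.0025,0.0014,0.0402],[-0.0025,0.0014,0.0402],[-0.0025,0.0014,0.0402],[-0.0025,0.0014,0.0402]], "turn": [[0,-0.07,0],[0,-0.138,-0.002],[0,-0.2,-0.003],[0,-0.272,-0.004],[0,-0.34,-0.004],[0.004,-0.405,-0.0045],[0.004,-0.405,-0.0045],[0.004,-0.405,-0.0045],[0.004,-0.405,-0.0045]], "claw": [1,1,1,1,1,1,1,1,1]}}

```text
clock: 9.45
position: [0.4458, 0.2885, 0.0555]
ee_rot: [-0.0, 0.683, 0.731, 0.0]
contact_force: [-1.5, 8.0, -1.0]
width: 0.0286
gripper_force: 93.1
```

Run:
```python
from h import *
st();held();bgo(-18.5,46.5,0);bgo(0,46.5,0);bgo(0,45.5,0)
shot('wrist','w3');shot('scene','s2')
a=cv2.imread('pics/w3.png')[0:300,120:520];b=cv2.resize(cv2.imread('pics/s2.png')[150:270,290:430],(350,300),interpolation=cv2.INTER_CUBIC)
cv2.imwrite('pics/c3.png',np.hstack([a,b]))
```

```text
t 9.45 p [0.4458 0.2885 0.0555] w 0.0286 gf 93.1 F [-1.5  8.  -1. ] q6 [0.44 0.37 1.85 0.   0.92 0.37]
24102 slope [ 0.08735664  0.00174128 -0.00080623] xmax [0.07934426 0.0821912 ] y [-0.0439429   0.04403007]
dpos [-0.0013, 0.0009, 0.0026] turn [-0.0001, -0.0014, 0.0] rows 2
dpos [0.045, 0.0009, 0.0026] turn [-0.0001, -0.0014, 0.0] rows 2
dpos [0.045, 0.0009, 0.0051] turn [-0.0001, -0.0014, 0.0] rows 2
```

View pics/c3.png

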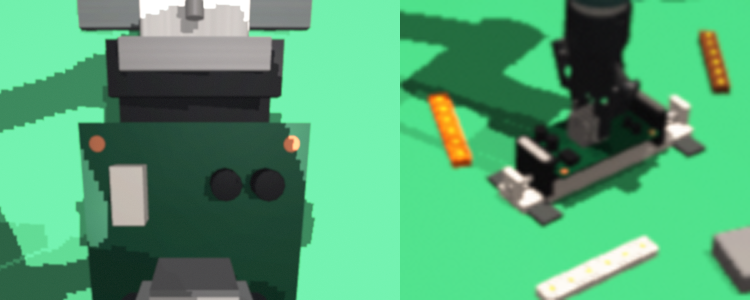

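The board is level. Its far edge (row 123, left half) lies just inboard of and below the far jaw's upper lip (row 97). I'll slide it to the centre.

{"api": "carry_out", "payload": {"delta_pos": [[0.008,0.001,0.002],[0.016,0.001,0.003],[0.024,0.001,0.003],[0.032,0.001,0.003],[0.04,0.001,0.003],[0.045,0.001,0.004],[0.045,0.001,0.005],[0.045,0.001,0.005],[0.045,0.001,0.005]], "turn": [[0,0,0],[0,0,0],[0,0,0],[0,0,0],[0,0,0],[0,0,0],[0,0,0],[0,0,0],[0,0,0]], "claw": [1,1,1,1,1,1,1,1,1]}}

```text
clock: 10.5
position: [0.4452, 0.3047, 0.0536]
ee_rot: [0.001, 0.682, 0.731, -0.001]
contact_force: [-0.8, 1.1, 5.5]
width: 0.0286
gripper_force: 93.7
```

Run:
```python
from h import *
st();shot('wrist','w4');shot('scene','s3')
a=cv2.imread('pics/w4.png')[0:300,120:520];b=cv2.resize(cv2.imread('pics/s3.png')[150:270,290:430],(350,300),interpolation=cv2.INTER_CUBIC)
cv2.imwrite('pics/c4.png',np.hstack([a,b]))
```

```text
t 10.5 p [0.4452 0.3047 0.0536] w 0.0286 gf 93.7 F [-0.8  1.1  5.5] q6 [ 0.47  0.38  1.83 -0.    0.92  0.41]
```

View pics/c4.png

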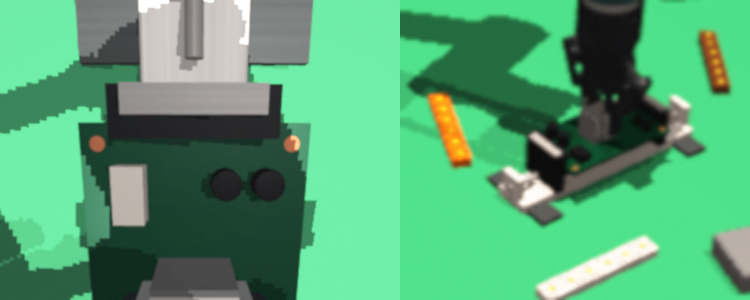

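The board's edge is now under the far lip (row 138), and the force is balanced and carried by the lower lips. I'll release and rise.

{"api": "carry_out", "payload": {"delta_pos": [[0,0,0],[0,0,0],[0,0,0],[0,0,0],[0,0,0],[0,0,0],[0,0,-0.05],[0,0,-0.15],[0,0,-0.25],[0,0,-0.35],[0,0,-0.45],[0,0,-0.45]], "turn": [[0,0,0],[0,0,0],[0,0,0],[0,0,0],[0,0,0],[0,0,0],[0,0,0],[0,0,0],[0,0,0],[0,0,0],[0,0,0],[0,0,0]], "claw": [-0.3,-0.6,-1,-1,-1,-1,-1,-1,-1,-1,-1,-1]}}

```text
clock: 11.8
position: [0.448, 0.307, 0.2392]
ee_rot: [0.003, 0.682, 0.731, 0.004]
contact_force: [0.6, -0.2, 0.5]
width: 0.0851
gripper_force: 0.0
```

Run:
```python
from h import *
st();d=shot('wrist','w5');W=cloud(d)
rects(W,[(.445,.306)],.072,.1)
P=W[(np.abs(W[...,2]-.049)<.003)&(np.abs(W[...,0]-.445)<.06)&(np.abs(W[...,1]-.306)<.09)];print(len(P),np.linalg.lstsq(np.c_[P[:,:2]-[.445,.306],np.ones(len(P))],P[:,2],rcond=None)[0])
go([.60,.19,.2],90.5)
```

```text
t 11.8 p [0.448  0.307  0.2392] w 0.0851 gf 0.0 F [ 0.6 -0.2  0.5] q6 [ 0.47  0.22  1.57 -0.    1.35  0.4 ]
near (0.445, 0.306) ctr [444.7 309.7] mean [444.5 310.9] ang -86.5 size 40 30 z [83.  84.  84.9]
11244 [ 0.00050262 -0.00103305  0.04995875]
dpos [-0.3165, 0.3619, 0.0927] turn [0.011, 0.0011, 0.1173] rows 5
```

View pics/w5.png

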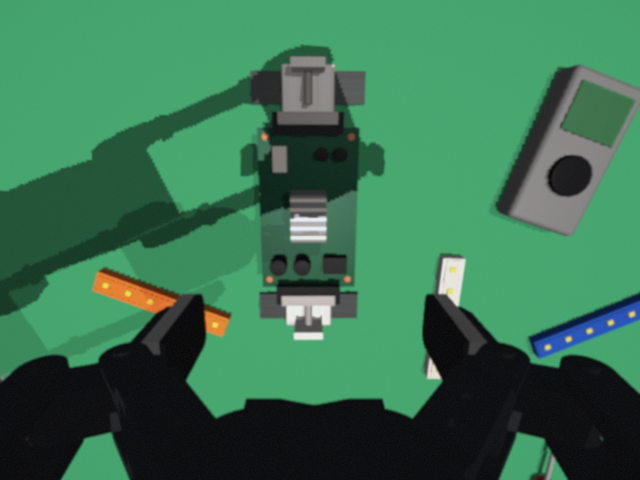

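The board is level (top at about 50 mm), centred and held under both jaws, at (308,125) and (305,290). Next are the strips, starting with the one at (0.608, 0.186).

{"api": "carry_out", "payload": {"delta_pos": [[-0.317,0.35,0],[-0.317,0.35,0.05],[-0.317,0.35,0.09],[-0.317,0.35,0.09],[-0.317,0.35,0.09],[-0.317,0.35,0.09],[-0.317,0.35,0.09],[-0.317,0.35,0.09]], "turn": [[0,0,0.117],[0,0,0.117],[0,0,0.117],[0,0,0.117],[0,0,0.117],[0,0,0.117],[0,0,0.117],[0,0,0.117]], "claw": [-1,-1,-1,-1,-1,-1,-1,-1]}}

```text
clock: 12.65
position: [0.5924, 0.1895, 0.1976]
ee_rot: [0.001, 0.703, 0.711, -0.001]
contact_force: [0.1, 1.0, -0.2]
width: 0.0854
gripper_force: 0.0
```

```bash
cat >> h.py <<'E'
def strip(c,name=None):
    "white strip nearest c: pose from the wrist view, then pick numbers"
    d=shot('wrist',name);W=cloud(d);hsv=cv2.cvtColor(d['image'],cv2.COLOR_RGB2HSV)
    m=(W[...,2]>.008)&(W[...,2]<.02)&(np.hypot(W[...,0]-c[0],W[...,1]-c[1])<.1)
    n,lab,stt,_=cv2.connectedComponentsWithStats(m.astype(np.uint8))
    best=None
    for l in range(1,n):
        if stt[l,4]<300: continue
        p=W[lab==l][:,:2]
        (cc,(a,b),t)=cv2.minAreaRect(p.astype(np.float32)*1000)
        if a<b:a,b,t=b,a,t+90
        print(np.round(cc,1),'ang',round((t%180),1),'size',round(a),round(b),'HSV',np.median(hsv[lab==l],0),'z',W[lab==l][:,2].mean().round(4))
E
python3 - <<'E'
from h import *
st();strip((.607,.187))
E
```

```text
t 12.65 p [0.5924 0.1895 0.1976] w 0.0854 gf 0.0 F [ 0.1  1.  -0.2] q6 [ 0.2   0.37  1.45 -0.    1.32  0.19]
[607.4 186.7] ang 91.7 size 150 24 HSV [ 35.  15. 221.] z 0.0132
```

Run:
```python
from h import *
go([.6073,.1867,.0015],91.7)
```

```text
dpos [-0.0059, 0.0369, 0.4909] turn [-0.0005, 0.006, -0.037] rows 5
```

{"api": "carry_out", "payload": {"delta_pos": [[-0.006,0.037,0.1],[-0.006,0.037,0.22],[-0.006,0.037,0.34],[-0.006,0.037,0.43],[-0.006,0.037,0.47],[-0.006,0.037,0.491],[-0.006,0.037,0.491],[-0.006,0.037,0.491]], "turn": [[0,0,-0.037],[0,0,-0.037],[0,0,-0.037],[0,0,-0.037],[0,0.006,-0.037],[0,0.006,-0.037],[0,0.006,-0.037],[0,0.006,-0.037]], "claw": [-1,-1,-1,-1,-1,-1,-1,-1]}}

```text
clock: 13.5
position: [0.6091, 0.1862, 0.0024]
ee_rot: [0.001, 0.697, 0.717, 0.001]
contact_force: [0.1, -0.3, 0.2]
width: 0.0854
gripper_force: 0.0
```

{"api": "carry_out", "payload": {"delta_pos": [[0,0,0],[0,0,0],[0,0,0],[0,0,0],[0,0,0],[0,0,0],[0,0,0],[0,0,-0.1],[0,0,-0.22],[0,0,-0.34],[0,0,-0.46],[0,0,-0.46]], "turn": [[0,0,0],[0,0,0],[0,0,0],[0,0,0],[0,0,0],[0,0,0],[0,0,0],[0,0,0],[0,0,0],[0,0,0],[0,0,0],[0,0,0]], "claw": [1,1,1,1,1,1,1,1,1,1,1,1], "force": 60}}

```text
clock: 14.7
position: [0.6124, 0.1865, 0.1926]
ee_rot: [0.004, 0.697, 0.717, 0.006]
contact_force: [-0.2, 0.1, -0.3]
width: 0.0222
gripper_force: 60.1
```

Run:
```python
from h import *
st();go([.465,-.22,.22],8)
```

```text
t 14.7 p [0.6124 0.1865 0.1926] w 0.0222 gf 60.1 F [-0.2  0.1 -0.3] q6 [ 0.19  0.39  1.43 -0.    1.31  0.16]
dpos [-1.0053, -0.396, -0.076] turn [0.0184, -0.0221, 2.7872] rows 11
```

{"api": "carry_out", "payload": {"delta_pos": [[-0.12,-0.05,-0.03],[-0.24,-0.1,-0.07],[-0.36,-0.15,-0.07],[-0.48,-0.2,-0.07],[-0.6,-0.24,-0.07],[-0.72,-0.28,-0.07],[-0.84,-0.33,-0.07],[-0.96,-0.38,-0.07],[-1,-0.396,-0.07],[-1,-0.396,-0.07]], "turn": [[0,0,0.2],[0,0,0.4],[0,0,0.6],[0,0,0.8],[0,0,0.93],[0,0,0.93],[0,0,0.93],[0,0,0.93],[0,0,0.93],[0,0,0.93]], "claw": [1,1,1,1,1,1,1,1,1,1]}}

```text
clock: 15.7
position: [0.4592, -0.2224, 0.2119]
ee_rot: [-0.0, 0.851, 0.526, -0.002]
contact_force: [0.6, 0.2, -1.1]
width: 0.0221
gripper_force: 60.0
```

{"api": "carry_out", "payload": {"delta_pos": [[0,0,0],[0,0,0],[0,0,0],[0,0,0],[0,0,0]], "turn": [[0,0,0.28],[0,0,0.56],[0,0,0.84],[0,0,0.93],[0,0,0.93]], "claw": [1,1,1,1,1]}}

```text
clock: 16.2
position: [0.461, -0.2175, 0.2122]
ee_rot: [-0.001, 0.951, 0.308, -0.001]
contact_force: [0.1, -0.3, -0.3]
width: 0.0223
gripper_force: 60.0
```

{"api": "carry_out", "payload": {"delta_pos": [[0,0,0],[0,0,0],[0,0,0],[0,0,0],[0,0,0],[0,0,0]], "turn": [[0,0,0.28],[0,0,0.56],[0,0,0.84],[0,0,0.93],[0,0,0.93],[0,0,0.93]], "claw": [1,1,1,1,1,1]}}

```text
clock: 16.8
position: [0.4611, -0.2182, 0.2128]
ee_rot: [-0.0, 0.998, 0.07, -0.001]
contact_force: [-0.7, 0.6, -1.1]
width: 0.0226
gripper_force: 60.0
```

Run:
```python
from h import *
st();d=shot('wrist','w6');W=cloud(d);c=(.467,-.3)
near=np.hypot(W[...,0]-c[0],W[...,1]-c[1])<.14
for lo,hi in((.022,.034),(.004,.034)):
    m=near&(W[...,2]>lo)&(W[...,2]<hi)
    n,lab,s,_=cv2.connectedComponentsWithStats(m.astype(np.uint8))
    for l in range(1,n):
        if s[l,4]<200:continue
        p=W[lab==l];(cc,(a,b),t)=cv2.minAreaRect(p[:,:2].astype(np.float32)*1000);print(np.round(cc,1),round(a,1),round(b,1),round(t,1),np.median(p[:,2]).round(4))
```

```text
t 16.8 p [ 0.4611 -0.2182  0.2128] w 0.0226 gf 60.0 F [-0.7  0.6 -1.1] q6 [-0.58  0.19  1.67 -0.    1.28  0.85]
[ 517.6 -300.7] 12.7 123.3 7.6 0.029
[ 418.6 -314.8] 13.6 122.7 8.0 0.0287
[ 592.2 -240.6] 25.5 15.4 83.3 0.0131
[ 468.2 -307.6] 139.3 123.3 7.9 0.0091
```

View pics/w6.png

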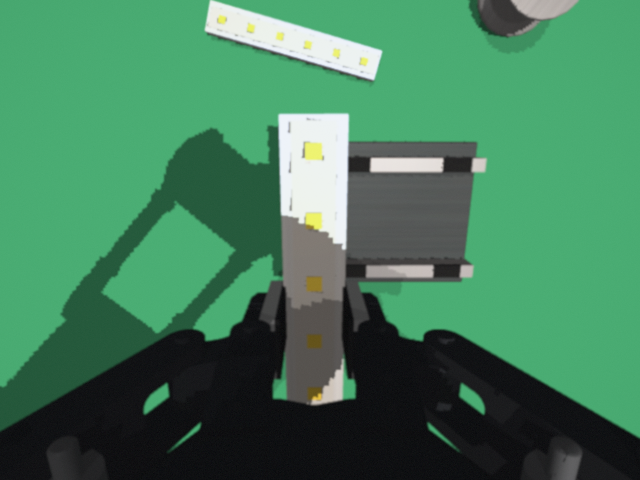

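The picture shows the strip held square, with the rack's rails and dark marks at (458,165) and (447,270). The rack's yaw is 7.9° and its centre is at about (0.467, -0.299).

```bash
cat >> h.py <<'E'
RC=np.array([.467,-.299]);RA=7.9
def rk(x,y,z,psi):
    a=np.radians(RA);e=np.array([[np.cos(a),-np.sin(a)],[np.sin(a),np.cos(a)]])
    go([*(RC+e@[x/1000,y/1000]),z],psi)
E
python3 - <<'E'
from h import *
rk(0,45,.1,7.9);rk(0,45,.031,7.9)
E
```

```text
dpos [-0.0132, 0.0895, 0.2822] turn [-0.0006, 0.0019, 0.0038] rows 4
dpos [-0.013, 0.0895, 0.4547] turn [-0.0006, 0.0019, 0.0038] rows 5
```

{"api": "carry_out", "payload": {"delta_pos": [[-0.013,0.0895,0.1],[-0.013,0.0895,0.2],[-0.013,0.0895,0.282],[-0.013,0.0895,0.282],[-0.013,0.0895,0.282],[-0.013,0.0895,0.282]], "turn": [[0,0,0.004],[0,0,0.004],[0,0,0.004],[0,0,0.004],[0,0,0.004],[0,0,0.004]], "claw": [1,1,1,1,1,1]}}

```text
clock: 17.45
position: [0.4624, -0.2557, 0.1024]
ee_rot: [0.001, 0.998, 0.068, 0.001]
contact_force: [-0.3, -1.2, -0.9]
width: 0.0222
gripper_force: 60.0
```

```bash
cat >> h.py <<'E'
def inhand():
    "held strip in the tool frame: centre by its far end, angle"
    W=cloud(shot('wrist'));s=manip.get_state();P=rot().inv().apply(W.reshape(-1,3)-s['position']).reshape(W.shape)
    m=(np.abs(P[...,2]+.010)<.006)&(np.abs(P[...,1])<.03)&(P[...,0]>.02)&(P[...,0]<.1)
    p=P[m];(cc,(a,b),t)=cv2.minAreaRect(p[:,:2].astype(np.float32)*1000)
    print('inhand xmax',np.percentile(p[:,0],99.5).round(4),'yc',cc[1],'rect',np.round([a,b,t],1),'top z',np.median(p[:,2]).round(4))
E
python3 - <<'E'
from h import *
st();inhand();rk(0,45,.031,7.9)
E
```

```text
t 17.45 p [ 0.4624 -0.2557  0.1024] w 0.0222 gf 60.0 F [-0.3 -1.2 -0.9] q6 [-0.64  0.31  1.8  -0.    1.02  0.8 ]
inhand xmax 0.0745 yc -1.1174077987670898 rect [24.2 54.6 89.9] top z -0.0114
dpos [-0.0041, -0.0044, 0.1789] turn [0.0065, -0.005, -0.0024] rows 3
```

{"api": "carry_out", "payload": {"delta_pos": [[-0.004,-0.004,0.06],[-0.004,-0.004,0.12],[-0.004,-0.004,0.16],[-0.004,-0.004,0.174],[-0.004,-0.004,0.181],[-0.004,-0.004,0.181],[-0.004,-0.004,0.181]], "turn": [[0,0,-0.002],[0,0,-0.002],[0,0,-0.002],[0,0,-0.002],[0,0,-0.002],[0,0,-0.002],[0,0,-0.002]], "claw": [1,1,1,1,1,1,1]}}

```text
clock: 18.2
position: [0.4603, -0.2543, 0.0296]
ee_rot: [0.001, 0.998, 0.069, 0.001]
contact_force: [-0.6, 0.1, 3.6]
width: 0.0224
gripper_force: 60.6
```

{"api": "carry_out", "payload": {"delta_pos": [[0,0,0],[0,0,0],[0,0,0],[0,0,0],[0,0,0],[0,0,0],[0,0,-0.08],[0,0,-0.2],[0,0,-0.32],[0,0,-0.44],[0,0,-0.45],[0,0,-0.45]], "turn": [[0,0,0],[0,0,0],[0,0,0],[0,0,0],[0,0,0],[0,0,0],[0,0,0],[0,0,0],[0,0,0],[0,0,0],[0,0,0],[0,0,0]], "claw": [0,-0.3,-0.6,-1,-1,-1,-1,-1,-1,-1,-1,-1]}}

```text
clock: 19.4
position: [0.4599, -0.2539, 0.2097]
ee_rot: [0.001, 0.998, 0.068, 0.001]
contact_force: [-1.1, -0.4, -0.3]
width: 0.0854
gripper_force: 0.0
```

```bash
cat >> h.py <<'E'
def rackview(name=None):
    W=cloud(shot('wrist',name));a=np.radians(RA);e=np.array([[np.cos(a),np.sin(a)],[-np.sin(a),np.cos(a)]])
    Q=(W[...,:2]-RC)@e.T*1000;near=(np.abs(Q)<95).all(-1)
    for lo,hi in((.004,.015),(.022,.034),(.0355,.046),(.0475,.058)):
        n,lab,s,_=cv2.connectedComponentsWithStats((near&(W[...,2]>lo)&(W[...,2]<hi)).astype(np.uint8))
        for l in range(1,n):
            if s[l,4]<300:continue
            (cc,(x,y),t)=cv2.minAreaRect(Q[lab==l].astype(np.float32));print(lo,'rack xy',np.round(cc,1),'size',round(x),round(y),'ang',round(t,1),'z',np.median(W[lab==l][:,2]).round(4))
E
python3 - <<'E'
from h import *
st();rackview();go([.6,-.18,.2],82)
E
```

```text
t 19.4 p [ 0.4599 -0.2539  0.2097] w 0.0854 gf 0.0 F [-1.1 -0.4 -0.3] q6 [-0.64  0.21  1.65 -0.    1.28  0.8 ]
0.004 rack xy [ 63.  -18.3] size 103 14 ang 90.0 z 0.0088
0.004 rack xy [-1.1 65.1] size 87 11 ang 0.2 z 0.0089
0.004 rack xy [ -1.2 -19.1] size 87 105 ang 0.0 z 0.0088
0.004 rack xy [-66.7 -18.5] size 6 103 ang 0.1 z 0.0087
0.022 rack xy [ 50.2 -18.1] size 12 103 ang 0.4 z 0.0289
0.022 rack xy [-50.  -18.1] size 13 104 ang 0.1 z 0.0288
0.0355 rack xy [-0.6 46.5] size 150 24 ang 0.2 z 0.0412
dpos [0.3746, -0.1332, 0.0192] turn [-0.0006, 0.0013, -2.4717] rows 10
```

{"api": "carry_out", "payload": {"delta_pos": [[0.1,-0.04,0.02],[0.2,-0.08,0.02],[0.3,-0.12,0.02],[0.37,-0.133,0.02],[0.37,-0.133,0.02]], "turn": [[0,0,-0.28],[0,0,-0.56],[0,0,-0.83],[0,0,-0.83],[0,0,-0.83]], "claw": [-1,-1,-1,-1,-1]}}

```text
clock: 19.95
position: [0.6007, -0.1785, 0.1964]
ee_rot: [-0.002, 0.959, 0.283, -0.001]
contact_force: [-0.2, -1.0, -0.4]
width: 0.0855
gripper_force: 0.0
```

{"api": "carry_out", "payload": {"delta_pos": [[0,0,0],[0,0,0],[0,0,0],[0,0,0]], "turn": [[0,0,-0.28],[0,0,-0.56],[0,0,-0.83],[0,0,-0.83]], "claw": [-1,-1,-1,-1]}}

```text
clock: 20.35
position: [0.5967, -0.1805, 0.1977]
ee_rot: [-0.002, 0.876, 0.482, -0.002]
contact_force: [0.2, 0.6, 0.2]
width: 0.0856
gripper_force: 0.0
```

{"api": "carry_out", "payload": {"delta_pos": [[0,0,0],[0,0,0],[0,0,0],[0,0,0],[0,0,0]], "turn": [[0,0,-0.28],[0,0,-0.56],[0,0,-0.83],[0,0,-0.83],[0,0,-0.83]], "claw": [-1,-1,-1,-1,-1]}}

```text
clock: 20.85
position: [0.5977, -0.1806, 0.199]
ee_rot: [-0.001, 0.753, 0.658, -0.001]
contact_force: [0.3, -0.1, 0.7]
width: 0.0857
gripper_force: 0.0
```

Run:
```python
from h import *
st();strip((.606,-.18));strip((.681,-.174));go([.606,-.18,.0015],85)
```

```text
t 20.85 p [ 0.5977 -0.1806  0.199 ] w 0.0857 gf 0.0 F [ 0.3 -0.1  0.7] q6 [-0.4   0.37  1.45 -0.    1.33 -0.27]
[ 679.3 -178.5] ang 85.5 size 143 25 HSV [ 65.   9. 226.] z 0.0132
[ 604.1 -179.3] ang 83.0 size 150 24 HSV [ 21.  19. 192.] z 0.0132
[ 679.5 -175. ] ang 85.3 size 150 25 HSV [ 66.   9. 226.] z 0.0132
[ 605.1 -172.4] ang 82.9 size 136 24 HSV [ 18.  21. 124.] z 0.0133
dpos [0.0042, 0.0202, 0.4948] turn [-0.0029, 0.0003, -0.0878] rows 5
```

Run:
```python
from h import *
go([.6042,-.1793,.0015],83)
```

```text
dpos [0.0054, 0.0155, 0.4948] turn [-0.0029, 0.0004, -0.0211] rows 5
```

{"api": "carry_out", "payload": {"delta_pos": [[0.0054,0.0155,0.1],[0.0054,0.0155,0.22],[0.0054,0.0155,0.34],[0.0054,0.0155,0.43],[0.0054,0.0155,0.475],[0.0054,0.0155,0.495],[0.0054,0.0155,0.495],[0.0054,0.0155,0.495]], "turn": [[0,0,-0.021],[0,0,-0.021],[0,0,-0.021],[0,0,-0.021],[0,0,-0.021],[0,0,-0.021],[0,0,-0.021],[0,0,-0.021]], "claw": [-0.4,-0.4,-0.4,-0.4,-0.4,-0.4,-0.4,-0.4]}}

```text
clock: 21.75
position: [0.6058, -0.1797, 0.003]
ee_rot: [0.001, 0.748, 0.664, 0.0]
contact_force: [-0.5, 0.6, 0.7]
width: 0.0598
gripper_force: 0.0
```

{"api": "carry_out", "payload": {"delta_pos": [[0,0,0],[0,0,0],[0,0,0],[0,0,0],[0,0,0],[0,0,0],[0,0,0],[0,0,-0.1],[0,0,-0.22],[0,0,-0.34],[0,0,-0.46],[0,0,-0.46]], "turn": [[0,0,0],[0,0,0],[0,0,0],[0,0,0],[0,0,0],[0,0,0],[0,0,0],[0,0,0],[0,0,0],[0,0,0],[0,0,0],[0,0,0]], "claw": [1,1,1,1,1,1,1,1,1,1,1,1], "force": 60}}

```text
clock: 22.95
position: [0.6091, -0.1809, 0.1943]
ee_rot: [0.007, 0.748, 0.664, 0.003]
contact_force: [0.6, -0.3, 0.3]
width: 0.0219
gripper_force: 59.6
```

Run:
```python
from h import *
st();rk(0,-45.5,.15,7.9)
```

```text
t 22.95 p [ 0.6091 -0.1809  0.1943] w 0.0219 gf 59.6 F [ 0.6 -0.3  0.3] q6 [-0.4   0.38  1.44 -0.    1.3  -0.28]
dpos [-0.4449, -0.2904, 0.1085] turn [0.0299, -0.0108, 2.5094] rows 10
```

{"api": "carry_out", "payload": {"delta_pos": [[-0.09,-0.06,0.02],[-0.18,-0.12,0.03],[-0.27,-0.18,0.03],[-0.36,-0.24,0.03],[-0.445,-0.29,0.03],[-0.445,-0.29,0.03],[-0.445,-0.29,0.03]], "turn": [[0,0,0.28],[0,0,0.56],[0,0,0.84],[0,0,0.84],[0,0,0.84],[0,0,0.84],[0,0,0.84]], "claw": [1,1,1,1,1,1,1]}}

```text
clock: 23.65
position: [0.4678, -0.3425, 0.1734]
ee_rot: [-0.001, 0.875, 0.484, -0.0]
contact_force: [0.2, 0.7, -0.3]
width: 0.0219
gripper_force: 59.5
```

{"api": "carry_out", "payload": {"delta_pos": [[0,0,0],[0,0,0],[0,0,0],[0,0,0]], "turn": [[0,0,0.28],[0,0,0.56],[0,0,0.84],[0,0,0.84]], "claw": [1,1,1,1]}}

```text
clock: 24.05
position: [0.4694, -0.3407, 0.1737]
ee_rot: [-0.0, 0.959, 0.283, -0.0]
contact_force: [0.9, 1.1, -1.2]
width: 0.0222
gripper_force: 59.5
```

{"api": "carry_out", "payload": {"delta_pos": [[0,0,0],[0,0,0],[0,0,0.1],[0,0,0.15],[0,0,0.15],[0,0,0.15]], "turn": [[0,0,0.28],[0,0,0.56],[0,0,0.83],[0,0,0.83],[0,0,0.83],[0,0,0.83]], "claw": [1,1,1,1,1,1]}}

```text
clock: 24.65
position: [0.4692, -0.3417, 0.1141]
ee_rot: [-0.0, 0.998, 0.07, -0.0]
contact_force: [0.7, -0.8, -0.8]
width: 0.022
gripper_force: 59.5
```

Run:
```python
from h import *
st();inhand();rk(0,-45.5,.030,7.9)
```

```text
t 24.65 p [ 0.4692 -0.3417  0.1141] w 0.022 gf 59.5 F [ 0.7 -0.8 -0.8] q6 [-0.75  0.37  1.67 -0.    1.1   0.68]
inhand xmax 0.0736 yc -1.5764665603637695 rect [53.7 24.1  0. ] top z -0.009
dpos [0.0082, 0.0052, 0.2125] turn [0.0029, -0.0013, 0.0037] rows 3
```

{"api": "carry_out", "payload": {"delta_pos": [[0.008,0.005,0.06],[0.008,0.005,0.12],[0.008,0.005,0.17],[0.008,0.005,0.195],[0.008,0.005,0.204],[0.008,0.005,0.209],[0.008,0.005,0.209],[0.008,0.005,0.209]], "turn": [[0,0,0.004],[0,0,0.004],[0,0,0.004],[0,0,0.004],[0,0,0.004],[0,0,0.004],[0,0,0.004],[0,0,0.004]], "claw": [1,1,1,1,1,1,1,1]}}

```text
clock: 25.5
position: [0.4727, -0.3444, 0.0315]
ee_rot: [0.001, 0.998, 0.068, 0.001]
contact_force: [0.3, 0.9, -0.1]
width: 0.0221
gripper_force: 59.6
```

{"api": "carry_out", "payload": {"delta_pos": [[0,0,0],[0,0,0],[0,0,0],[0,0,0],[0,0,0],[0,0,0],[0,0,-0.08],[0,0,-0.2],[0,0,-0.32],[0,0,-0.44],[0,0,-0.45],[0,0,-0.45]], "turn": [[0,0,0],[0,0,0],[0,0,0],[0,0,0],[0,0,0],[0,0,0],[0,0,0],[0,0,0],[0,0,0],[0,0,0],[0,0,0],[0,0,0]], "claw": [0.2,-0.1,-0.4,-0.6,-0.6,-0.6,-0.6,-0.6,-0.6,-0.6,-0.6,-0.6]}}

```text
clock: 26.7
position: [0.4727, -0.3443, 0.2123]
ee_rot: [0.002, 0.998, 0.068, 0.001]
contact_force: [0.2, -0.3, 0.4]
width: 0.0682
gripper_force: 0.0
```

Run:
```python
from h import *
st();rackview('w7');go([.67,-.175,.2],85.4)
```

```text
t 26.7 p [ 0.4727 -0.3443  0.2123] w 0.0682 gf 0.0 F [ 0.2 -0.3  0.4] q6 [-0.75  0.3   1.52 -0.    1.32  0.69]
0.004 rack xy [63.   4.1] size 70 13 ang 89.7 z 0.0089
0.004 rack xy [-0.9  4.2] size 87 71 ang 0.2 z 0.0089
0.004 rack xy [ -1.  -63.8] size 87 12 ang 0.3 z 0.0088
0.004 rack xy [-66.7   4.5] size 69 7 ang 89.4 z 0.0088
0.022 rack xy [28.6  1.8] size 67 90 ang 89.9 z 0.029
0.022 rack xy [-46.2   2. ] size 57 66 ang 0.6 z 0.0288
0.0355 rack xy [-0.3 46.4] size 25 149 ang 90.0 z 0.0413
0.0355 rack xy [ -1.8 -44.4] size 24 150 ang 89.7 z 0.0412
dpos [0.5479, -0.3504, 0.0252] turn [-0.0007, 0.0013, -2.5879] rows 11
```

View pics/w7.png

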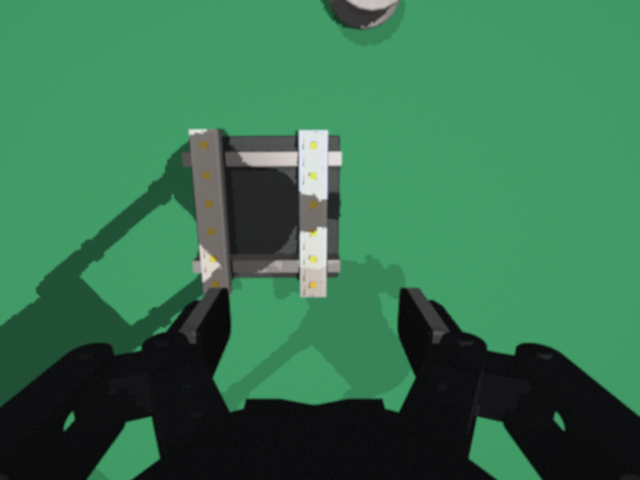

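Both first-layer strips, at (208,210) and (313,210), cover the dark marks. They are square and 90.8 mm apart. Next is the strip at (0.679, -0.175).

{"api": "carry_out", "payload": {"delta_pos": [[0.1,-0.06,0.02],[0.2,-0.12,0.02],[0.3,-0.18,0.02],[0.4,-0.24,0.02],[0.5,-0.3,0.02],[0.55,-0.35,0.02],[0.57,-0.35,0.02],[0.57,-0.35,0.02],[0.57,-0.35,0.02]], "turn": [[0,0,-0.25],[0,0,-0.5],[0,0,-0.75],[0,0,-0.86],[0,0,-0.86],[0,0,-0.86],[0,0,-0.86],[0,0,-0.86],[0,0,-0.86]], "claw": [-1,-1,-1,-1,-1,-1,-1,-1,-1]}}

```text
clock: 27.65
position: [0.6778, -0.175, 0.2005]
ee_rot: [-0.001, 0.958, 0.288, -0.002]
contact_force: [-0.7, 0.9, 0.0]
width: 0.0854
gripper_force: 0.0
```

{"api": "carry_out", "payload": {"delta_pos": [[0,0,0],[0,0,0],[0,0,0],[0,0,0]], "turn": [[0,0,-0.28],[0,0,-0.56],[0,0,-0.86],[0,0,-0.86]], "claw": [-1,-1,-1,-1]}}

```text
clock: 28.05
position: [0.6777, -0.1758, 0.2022]
ee_rot: [-0.0, 0.869, 0.494, -0.001]
contact_force: [0.2, -0.1, 0.1]
width: 0.0856
gripper_force: 0.0
```

{"api": "carry_out", "payload": {"delta_pos": [[0,0,0],[0,0,0],[0,0,0],[0,0,0],[0,0,0]], "turn": [[0,0,-0.28],[0,0,-0.56],[0,0,-0.86],[0,0,-0.86],[0,0,-0.86]], "claw": [-1,-1,-1,-1,-1]}}

```text
clock: 28.55
position: [0.6785, -0.175, 0.2023]
ee_rot: [-0.0, 0.738, 0.675, -0.001]
contact_force: [0.3, 1.2, 0.5]
width: 0.0854
gripper_force: 0.0
```

Run:
```python
from h import *
st();strip((.68,-.175));go([.6795,-.175,.0015],85.3)
```

```text
t 28.55 p [ 0.6785 -0.175   0.2023] w 0.0854 gf 0.0 F [0.3 1.2 0.5] q6 [-0.35  0.48  1.25 -0.    1.41 -0.26]
[ 679.5 -174.4] ang 85.5 size 150 24 HSV [ 21.  20. 196.] z 0.0132
dpos [-0.0001, 0.0026, 0.502] turn [-0.0014, 0.0009, -0.0135] rows 6
```

{"api": "carry_out", "payload": {"delta_pos": [[0.001,0.002,0.1],[0.001,0.002,0.22],[0.001,0.002,0.34],[0.001,0.002,0.43],[0.001,0.002,0.48],[0.001,0.002,0.503],[0.001,0.002,0.503],[0.001,0.002,0.503]], "turn": [[0,0,-0.015],[0,0,-0.015],[0,0,-0.015],[0,0,-0.015],[0,0,-0.015],[0,0,-0.015],[0,0,-0.015],[0,0,-0.015]], "claw": [-0.6,-0.6,-0.6,-0.6,-0.6,-0.6,-0.6,-0.6]}}

```text
clock: 29.4
position: [0.6808, -0.1744, 0.0024]
ee_rot: [0.001, 0.734, 0.679, 0.0]
contact_force: [-0.3, 0.4, 0.6]
width: 0.0682
gripper_force: 0.0
```

{"api": "carry_out", "payload": {"delta_pos": [[0,0,0],[0,0,0],[0,0,0],[0,0,0],[0,0,0],[0,0,0],[0,0,0],[0,0,-0.1],[0,0,-0.22],[0,0,-0.34],[0,0,-0.46],[0,0,-0.46]], "turn": [[0,0,0],[0,0,0],[0,0,0],[0,0,0],[0,0,0],[0,0,0],[0,0,0],[0,0,0],[0,0,0],[0,0,0],[0,0,0],[0,0,0]], "claw": [1,1,1,1,1,1,1,1,1,1,1,1], "force": 60}}

```text
clock: 30.6
position: [0.684, -0.1753, 0.1939]
ee_rot: [0.007, 0.734, 0.68, 0.003]
contact_force: [0.8, -0.8, -0.4]
width: 0.0221
gripper_force: 60.5
```

Run:
```python
from h import *
st();rk(-45,0,.19,97.9);rk(-45,0,.12,97.9)
```

```text
t 30.6 p [ 0.684  -0.1753  0.1939] w 0.0221 gf 60.5 F [ 0.8 -0.8 -0.4] q6 [-0.35  0.49  1.27 -0.    1.37 -0.27]
dpos [-0.3737, -0.6273, 0.0022] turn [0.0269, 0.0118, -0.4095] rows 7
dpos [-0.3729, -0.6298, 0.1772] turn [0.0269, 0.0118, -0.4095] rows 8
```

{"api": "carry_out", "payload": {"delta_pos": [[-0.05,-0.09,0],[-0.11,-0.18,0],[-0.16,-0.27,0],[-0.21,-0.36,0],[-0.27,-0.45,0],[-0.32,-0.54,0.02],[-0.37,-0.62,0.06],[-0.373,-0.63,0.12],[-0.373,-0.63,0.16],[-0.373,-0.63,0.16],[-0.373,-0.63,0.16]], "turn": [[0,0,-0.1],[0,0,-0.2],[0,0,-0.3],[0.027,0.012,-0.41],[0.027,0.012,-0.41],[0.027,0.012,-0.41],[0.027,0.012,-0.41],[0.027,0.012,-0.41],[0.027,0.012,-0.41],[0.027,0.012,-0.41],[0.027,0.012,-0.41]], "claw": [1,1,1,1,1,1,1,1,1,1,1]}}

```text
clock: 31.7
position: [0.417, -0.3032, 0.1209]
ee_rot: [-0.008, 0.657, 0.754, -0.003]
contact_force: [0.8, 0.2, 0.4]
width: 0.0219
gripper_force: 60.4
```

Run:
```python
from h import *
st();inhand();rk(-45,.5,.043,97.9)
```

```text
t 31.7 p [ 0.417  -0.3032  0.1209] w 0.0219 gf 60.4 F [0.8 0.2 0.4] q6 [-0.76  0.28  1.79 -0.01  1.08 -0.89]
inhand xmax 0.0745 yc -0.5210533142089844 rect [54.6 24.1  0.1] top z -0.0102
dpos [-0.0058, 0.0139, 0.1962] turn [-0.0259, -0.0134, 0.0009] rows 3
```

{"api": "carry_out", "payload": {"delta_pos": [[-0.006,0.014,0.05],[-0.006,0.014,0.11],[-0.006,0.014,0.155],[-0.006,0.014,0.18],[-0.006,0.014,0.19],[-0.006,0.014,0.196],[-0.006,0.014,0.196],[-0.006,0.014,0.196]], "turn": [[-0.026,-0.013,0],[-0.026,-0.013,0],[-0.026,-0.013,0],[-0.026,-0.013,0],[-0.026,-0.013,0],[-0.026,-0.013,0],[-0.026,-0.013,0],[-0.026,-0.013,0]], "claw": [1,1,1,1,1,1,1,1]}}

```text
clock: 32.55
position: [0.4225, -0.305, 0.0435]
ee_rot: [0.0, 0.657, 0.754, 0.0]
contact_force: [-0.4, 1.4, -0.6]
width: 0.022
gripper_force: 60.4
```

Run:
```python
from h import *
st();rk(-45,.5,.0425,97.9)
```

```text
t 32.55 p [ 0.4225 -0.305   0.0435] w 0.022 gf 60.4 F [-0.4  1.4 -0.6] q6 [-0.76  0.37  1.89  0.    0.88 -0.9 ]
dpos [0.0009, -0.0001, 0.0026] turn [0.0013, 0.0012, 0.0006] rows 2
```

{"api": "carry_out", "payload": {"delta_pos": [[0,0,0.004],[0,0,0.004],[0,0,0.004],[0,0,0.004],[0,0,0.004],[0,0,0.004],[0,0,0.004],[0,0,-0.08],[0,0,-0.2],[0,0,-0.32],[0,0,-0.44],[0,0,-0.44]], "turn": [[0,0,0],[0,0,0],[0,0,0],[0,0,0],[0,0,0],[0,0,0],[0,0,0],[0,0,0],[0,0,0],[0,0,0],[0,0,0],[0,0,0]], "claw": [1,1,0.2,-0.1,-0.4,-0.6,-0.6,-0.6,-0.6,-0.6,-0.6,-0.6]}}

```text
clock: 33.75
position: [0.4252, -0.3076, 0.2259]
ee_rot: [0.007, 0.657, 0.754, -0.0]
contact_force: [0.9, -1.4, -0.1]
width: 0.0683
gripper_force: 0.0
```

Run:
```python
from h import *
st();rackview();go([.675,.006,.2],92)
```

```text
t 33.75 p [ 0.4252 -0.3076  0.2259] w 0.0683 gf 0.0 F [ 0.9 -1.4 -0.1] q6 [-0.76  0.2   1.63  0.    1.3  -0.9 ]
0.004 rack xy [ 6.4 63.9] size 74 12 ang 0.1 z 0.0089
0.004 rack xy [ 6.2 -3.2] size 75 70 ang 0.1 z 0.0089
0.004 rack xy [65.3 -3.4] size 70 9 ang 89.8 z 0.0088
0.004 rack xy [-65.2  -3.6] size 69 12 ang 89.2 z 0.0088
0.022 rack xy [20.6  0. ] size 105 67 ang 0.2 z 0.029
0.0355 rack xy [21.6 46.5] size 107 24 ang 0.3 z 0.0413
0.0355 rack xy [-66.7  46.2] size 18 24 ang 1.4 z 0.0412
0.0355 rack xy [-67.1 -44.1] size 25 19 ang 89.4 z 0.0411
0.0355 rack xy [ 20.5 -44.6] size 25 106 ang 89.7 z 0.0412
0.0475 rack xy [-45.   -0.4] size 149 24 ang 89.9 z 0.0532
dpos [0.6869, 0.7296, 0.0556] turn [0.0099, 0.0108, 0.1971] rows 10
```

The third strip is at x = -45.0, y = -0.4, square and at the right height. Now the last strip.

{"api": "carry_out", "payload": {"delta_pos": [[0.08,0.08,0.01],[0.16,0.17,0.02],[0.24,0.26,0.03],[0.32,0.35,0.04],[0.4,0.43,0.05],[0.48,0.51,0.05],[0.56,0.6,0.05],[0.64,0.68,0.05],[0.687,0.73,0.05],[0.687,0.73,0.05],[0.687,0.73,0.05]], "turn": [[0,0,0.1],[0,0,0.2],[0,0,0.2],[0,0,0.2],[0,0,0.2],[0,0,0.2],[0,0,0.2],[0,0,0.2],[0,0,0.2],[0,0,0.2],[0,0,0.2]], "claw": [-1,-1,-1,-1,-1,-1,-1,-1,-1,-1,-1]}}

```text
clock: 34.9
position: [0.6723, 0.0081, 0.1965]
ee_rot: [-0.002, 0.695, 0.719, -0.002]
contact_force: [-0.2, -0.4, 0.3]
width: 0.0852
gripper_force: 0.0
```

Run:
```python
from h import *
st();strip((.68,.006));go([.68,.006,.001],92)
```

```text
t 34.9 p [0.6723 0.0081 0.1965] w 0.0852 gf 0.0 F [-0.2 -0.4  0.3] q6 [-0.09  0.44  1.33 -0.    1.37 -0.13]
[677.9   6.3] ang 92.3 size 150 24 HSV [ 24.  18. 196.] z 0.0133
dpos [-0.0041, 0.0217, 0.4901] turn [-0.008, -0.0006, -0.0027] rows 5
```

{"api": "carry_out", "payload": {"delta_pos": [[-0.0035,0.015,0.1],[-0.0035,0.015,0.22],[-0.0035,0.015,0.34],[-0.0035,0.015,0.43],[-0.0035,0.015,0.47],[-0.0035,0.015,0.49],[-0.0035,0.015,0.49],[-0.0035,0.015,0.49]], "turn": [[0,0,-0.01],[0,0,-0.01],[0,0,-0.01],[0,0,-0.01],[0,0,-0.01],[0,0,-0.01],[0,0,-0.01],[0,0,-0.01]], "claw": [-0.6,-0.6,-0.6,-0.6,-0.6,-0.6,-0.6,-0.6]}}

```text
clock: 35.75
position: [0.68, 0.0059, 0.0041]
ee_rot: [0.0, 0.694, 0.72, 0.001]
contact_force: [-1.1, -0.0, 0.6]
width: 0.0681
gripper_force: 0.0
```

{"api": "carry_out", "payload": {"delta_pos": [[0,0,0],[0,0,0],[0,0,0],[0,0,0],[0,0,0],[0,0,0],[0,0,0],[0,0,-0.1],[0,0,-0.22],[0,0,-0.34],[0,0,-0.46],[0,0,-0.46],[0,0,-0.46]], "turn": [[0,0,0],[0,0,0],[0,0,0],[0,0,0],[0,0,0],[0,0,0],[0,0,0],[0,0,0],[0,0,0],[0,0,0],[0,0,0],[0,0,0],[0,0,0]], "claw": [1,1,1,1,1,1,1,1,1,1,1,1,1], "force": 60}}

```text
invalid input at $: expected 1 to 12 rows
```

Run:
```python
from h import *
st();rk(45,0.5,.12,97.9)
```

```text
t 35.75 p [0.68   0.0059 0.0041] w 0.0681 gf 0.0 F [-1.1 -0.   0.6] q6 [-0.09  0.61  1.55  0.    0.98 -0.13]
dpos [-0.7289, -0.4486, -0.2906] turn [0.003, -0.0004, -0.1912] rows 9
```

Thirteen rows were refused, so the arm hasn't closed yet. I'll close a bit lower and lift.

{"api": "carry_out", "payload": {"delta_pos": [[0,0,0.005],[0,0,0.005],[0,0,0.005],[0,0,0.005],[0,0,0.005],[0,0,0.005],[0,0,0.005],[0,0,-0.1],[0,0,-0.22],[0,0,-0.34],[0,0,-0.44],[0,0,-0.44]], "turn": [[0,0,0],[0,0,0],[0,0,0],[0,0,0],[0,0,0],[0,0,0],[0,0,0],[0,0,0],[0,0,0],[0,0,0],[0,0,0],[0,0,0]], "claw": [1,1,1,1,1,1,1,1,1,1,1,1], "force": 60}}

```text
clock: 36.95
position: [0.6832, 0.0063, 0.1862]
ee_rot: [0.005, 0.693, 0.721, 0.004]
contact_force: [0.1, -0.3, -0.4]
width: 0.0225
gripper_force: 60.7
```

Run:
```python
from h import *
st();rk(45,0.5,.13,97.9)
```

```text
t 36.95 p [0.6832 0.0063 0.1862] w 0.0225 gf 60.7 F [ 0.1 -0.3 -0.4] q6 [-0.09  0.46  1.34  0.    1.34 -0.13]
dpos [-0.7292, -0.4598, 0.1352] turn [0.0247, 0.0034, -0.1892] rows 8
```

{"api": "carry_out", "payload": {"delta_pos": [[-0.1,-0.06,0],[-0.2,-0.12,0],[-0.3,-0.18,0],[-0.4,-0.25,0],[-0.5,-0.31,0],[-0.6,-0.38,0],[-0.7,-0.44,0.02],[-0.729,-0.455,0.08],[-0.729,-0.455,0.135],[-0.729,-0.455,0.135],[-0.729,-0.455,0.135]], "turn": [[0,0,-0.1],[0,0,-0.19],[0,0,-0.19],[0,0,-0.19],[0,0,-0.19],[0,0,-0.19],[0,0,-0.19],[0,0,-0.19],[0,0,-0.19],[0,0,-0.19],[0,0,-0.19]], "claw": [1,1,1,1,1,1,1,1,1,1,1]}}

```text
clock: 38.05
position: [0.5083, -0.2913, 0.1239]
ee_rot: [-0.002, 0.657, 0.754, 0.0]
contact_force: [0.4, 0.2, 0.1]
width: 0.0218
gripper_force: 60.6
```

Run:
```python
from h import *
st();inhand();rk(45,.5,.043,97.9)
```

```text
t 38.05 p [ 0.5083 -0.2913  0.1239] w 0.0218 gf 60.6 F [0.4 0.2 0.1] q6 [-0.64  0.37  1.64  0.    1.13 -0.78]
inhand xmax 0.0747 yc -0.7508335113525391 rect [54.8 24.2  0. ] top z -0.0104
dpos [-0.0026, 0.0056, 0.2047] turn [-0.0004, -0.0013, 0.0014] rows 3
```

{"api": "carry_out", "payload": {"delta_pos": [[-0.0026,0.005,0.05],[-0.0026,0.005,0.11],[-0.0026,0.005,0.16],[-0.0026,0.005,0.185],[-0.0026,0.005,0.197],[-0.0026,0.005,0.2045],[-0.0026,0.005,0.2045],[-0.0026,0.005,0.2045]], "turn": [[0,0,0],[0,0,0],[0,0,0],[0,0,0],[0,0,0],[0,0,0],[0,0,0],[0,0,0]], "claw": [1,1,1,1,1,1,1,1]}}

```text
clock: 38.9
position: [0.5115, -0.2929, 0.0438]
ee_rot: [0.001, 0.657, 0.754, 0.0]
contact_force: [0.7, -0.2, -0.9]
width: 0.0219
gripper_force: 60.6
```

Run:
```python
from h import *
st();rk(45,.5,.0425,97.9)
```

```text
t 38.9 p [ 0.5115 -0.2929  0.0438] w 0.0219 gf 60.6 F [ 0.7 -0.2 -0.9] q6 [-0.64  0.46  1.73  0.    0.95 -0.78]
dpos [0.0015, 0.0003, 0.0034] turn [0.0017, 0.001, 0.0007] rows 2
```

{"api": "carry_out", "payload": {"delta_pos": [[0.001,0,0.004],[0.001,0,0.004],[0.001,0,0.004],[0.001,0,0.004],[0.001,0,0.004],[0.001,0,0.004],[0.001,0,0.004],[0.001,0,-0.08],[0.001,0,-0.2],[0.001,0,-0.32],[0.001,0,-0.44],[0.001,0,-0.44]], "turn": [[0,0,0],[0,0,0],[0,0,0],[0,0,0],[0,0,0],[0,0,0],[0,0,0],[0,0,0],[0,0,0],[0,0,0],[0,0,0],[0,0,0]], "claw": [1,1,0.2,-0.1,-0.4,-0.6,-0.6,-0.6,-0.6,-0.6,-0.6,-0.6]}}

```text
clock: 40.1
position: [0.5144, -0.2948, 0.2268]
ee_rot: [0.007, 0.657, 0.754, 0.001]
contact_force: [0.8, -0.9, 0.3]
width: 0.0684
gripper_force: 0.0
```

Run:
```python
from h import *
st();rackview();W=cloud(shot('top'));rects(W,[(.445,.308)],.072,.1)
shot('scene','s9')
```

```text
t 40.1 p [ 0.5144 -0.2948  0.2268] w 0.0684 gf 0.0 F [ 0.8 -0.9  0.3] q6 [-0.64  0.3   1.49  0.    1.34 -0.78]
0.004 rack xy [-4.8 64.6] size 12 70 ang 89.9 z 0.0088
0.004 rack xy [-5.1 -3.6] size 72 70 ang 0.0 z 0.0088
0.004 rack xy [63.8 -3.8] size 11 70 ang 0.3 z 0.0088
0.0355 rack xy [-0.7 -0.9] size 66 149 ang 0.1 z 0.0412
0.0355 rack xy [65.8 46.7] size 16 24 ang 0.3 z 0.0413
0.0355 rack xy [-67.5  45.7] size 23 16 ang 89.9 z 0.0412
0.0355 rack xy [-68.7 -43.8] size 24 15 ang 88.8 z 0.0411
0.0355 rack xy [ 65.  -44.4] size 15 24 ang 1.0 z 0.0412
0.0475 rack xy [44.6 -0.2] size 150 24 ang 89.9 z 0.0533
0.0475 rack xy [-44.8  -1.1] size 149 25 ang 89.4 z 0.0531
near (0.445, 0.308) ctr [445.7 305.8] mean [445.7 305.1] ang -86.0 size 41 30 z [79.2 83.4 87.5]
```

View pics/s9.png

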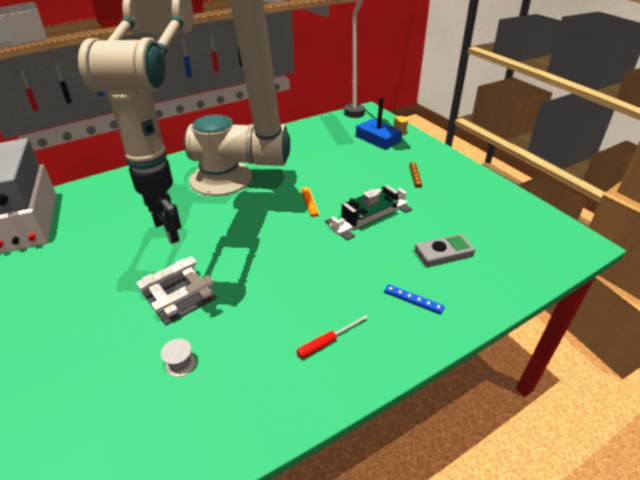

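The stack at (177,290) is square, the board at (372,203) sits in the holder, and the other things are where they were. I'll hand it in.

```bash
python3 -c "
from rig import manip
print(manip.sign_off())"
```

```text
the job is handed in; nothing more can be done
None
```

The job is handed in: the board sits level and centred in both jaws, and all four strips are stacked crosswise and squarely, two to a layer about 9 cm apart; the sign-off call gave back no verdict.

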